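# Park the index plunger and run the work carriage out to its loading stop

## Robot

A 6-joint arm with a two-finger parallel gripper is mounted at the origin on the work surface. World frame = base frame: x ahead of the robot, y to its left, z up, the work surface at z = 0. Lengths are in m, angles in rad, forces in N, time in s.
With the tool pointing down it reaches from about 0.25 to 0.775 m from the base axis. Payload 4 kg.
Tool frame: the origin (TCP) lies between the finger pads; the fingertips stand 19 mm ahead of it and the grasp point (between the pads) is the TCP (robot.tip_reach is the y of the fingertips in the tool frame, in m); y points along the fingers, x is the direction in which the jaws open and shut, and the axes are right-handed (so a half turn about y gives the same grasp; the last joint's range is limited). The gripper opens to 94 mm and grips with 3 to 60 N. Pads are 16 mm wide; open, the fingers measure 119 mm over their backs; the gripper's body (75 mm by 177 mm) begins 78 mm behind the grasp point.
Start: joints at [-1.384, 0.087, 1.371, -0, 1.684, -0.103], TCP at [0.157, -0.527, 0.225] pointing down, gripper open.
Joint ranges: [-3.1, 3.1], [-0.76, 2.03], [0.27, 2.55], [-1.08, 4.22], [0.17, 2.65], [-2.57, 2.57]. Speed limits (rad/s): [2.79, 2.79, 3.14, 3.14, 3.14, 3.14].

## Interface

Orientations are given as [roll, pitch, yaw] about the fixed x, y, z axes, in that order (R = Rz(yaw) Ry(pitch) Rx(roll)).
In Python, from bench import robot, imaging, order gives the robot as it stands.
- The arm moves only by the tool send_rows, never from a script. Its argument "moves" is text: rows parted by semicolons, each of 5 numbers parted by spaces: the gripper's target within -1 to 1 (shut at 1, half-way at 0, fully open at -1), then the shift along the tool's x, y, z in m, then the turn about the tool's y in degrees. In form: fingers tx ty tz roll; .... A call has exactly 10 rows; each row shifts and turns the commanded pose from where the row before left it, along the tool's axes as they then stand; what a row does not reach is not made up. A row lasts 1/12 s, in which the tool goes at most 41.7 mm and 7.16 degrees, less where a joint would pass 70% of its speed; a pose out of reach is approached as far as the arm can. A call with a gripper value outside its range is refused whole. The fingers move at their own pace and stop on an object; the grip force is fixed at half the most. Time passes only in rows, so rows that do not move let the fingers close, or fill a call up. It gives the time, the measured TCP pose, the force and the opening at its end, in the units of the state.
- robot.get_obs(): the state, without advancing time (a new reading comes with each control period).
- imaging.snapshot(name): name is "side" or "top"; returns a dict with "image" (420x560x3 uint8, red, green, blue), "mtx" (3x3 intrinsics, pixels), "R" (3x3) and "t" (3): a world point X has camera coordinates R X + t. Camera axes: x right, y down, z forward; pixel columns grow to the right and rows downward; lengths in m; the calibration is good to about 2 mm. A picture is of the moment at which its call begins. There is no depth.
- order.close_job(): hands the job in, once; it reports no verdict.
Trained networks look in a picture, given as the dict that the camera call returned (one of the last four; its "shot" number tells which), for a name from the list of things; names that differ only in an ending like _2 or _b are one class to them, and where a whole thing is asked for, a point or a joint stands for the part that bears it (a point fixed in the world has none). Each returns a list of dicts, best first, with "conf" (0 to 1); they miss things now and then, are a little off and sometimes report something else, mostly with a low value. They report only what shows in the picture. A call takes as long as a camera call.
- imaging.recognise(picture, target): "centre" ([column, row] in pixels, amid what is visible of it).
- imaging.landmark_of(picture, target): "centre" ([column, row] in pixels: a listed point, or the origin of a listed thing).
The state is a dict: "time": time; "joint_positions": joint angles; "qvel": joint speeds; "joint_torque": joint torques, N m; "tool_pos": TCP position; "ee_rot": TCP orientation; "wrist_force": force on the tool from outside, world axes, zero at the start; "wrist_torque": the same for the moment, N m; "width": finger opening in m.
Only numpy, scipy, OpenCV 4.12 (cv2) and the standard library are available. Lean on these libraries where they do the work, as an engineer would, in place of code of your own. Each camera call takes 0.05 s, during which the arm holds its last target.

## Task

Unlock the work carriage: pull its spring plunger up by the T-handle, twist it clockwise (seen from above) until its cross pin just meets the stop, without forcing it, and let it down into the rest notch so that it stays retracted by itself. Then slide the freed carriage all the way out to its end stop, let go, and leave the bottle, the jar and the wrench where they are.

Things in the scene. Friction and masses are not known exactly. Their poses are not given: they have to be found in the camera images.
- bed: Black slide bed, 120 x 420 mm, fixed, its two steel ways 30 mm high. Origin on the table plane below its centre line; y axis along the ways, the way the carriage slides out; x across, z up. The plunger's axis is at (0, -70) mm, in an aluminium bracket 98 x 50 mm whose top is 62 mm high. The end stop is a bar across it at y = +191 to +207 mm, 48 mm high.
- sleeve_top (a point): Point on the plunger's axis level with the collar's rim, 83 mm above the table. The steel collar (39 mm diameter) has two opposite deep slots where the cross pin sits when the plunger is down; clockwise from them come the rim, then the rest notches (4 mm below the rim, 2 mm wider than the 4 mm square pin), and right behind each a stop dog 8 mm above the rim.
- sleeve: Sleeve that carries the collar; origin on the plunger's axis 62 mm above the table, axes as the bed's. The collar is clamped wherever the last user left it: tee at the middle of the rest notch is anything from 0.61 to 1.39 rad (stop dog 0.06 rad farther), to be found by feel. Keep the pin's force on the collar under 40 N in sum: twist against the dogs with under 0.45 N m.
- tee_grip (a point): Centre of the plunger's black T-handle, a bar 46 mm long, 12 mm thick, 24 mm high; 120 mm above the table when the plunger is down; x axis along the bar, z up. Below it only a stem 13 mm thick at most. The bar's underside is 17 mm above the tops of the stop dogs when down, more when pulled.
- plunger (a joint): How far the plunger is pulled up (m): 0 fully down with its nose locking the carriage, 0.012 cross pin level with the rim, 0.008 resting in the rest notch, 0.016 the upper end of its travel. Spring force 6.6 N at 0, rising by 0.3 N per mm; plus about 1.4 N of weight.
- tee (a joint): Clockwise turn (seen from above) of the T-handle (rad): 0 when the bar lies across the bed, -0.05 to 0.05 at the start; it turns easily when the cross pin is above the rim.
- carriage (a joint): How far the carriage has slid out along the bed's +y (m): 0 locked by the plunger, 0.08 at its end stop. Friction about 4 N; it stays where it is left; it cannot move while the plunger is down.
- carriage_knob (a point): Centre of the carriage's black cylindrical knob, 22 mm in diameter and 30 mm high, centre 101 mm above the table, on a 12 mm post; it slides with the carriage. At the start it is at (+30, +55) mm in the bed's frame. The work held in the V-blocks beside it is 68 mm high, its axis 58 mm across the bed from the knob's.
- oil_bottle: Bystander: grey bottle, 52 mm in diameter, 130 mm high; origin at its underside.
- wax_jar: Bystander: amber jar with a steel lid, 60 mm in diameter, 60 mm high; origin at its underside.
- wrench: Bystander: small steel wrench, 150 mm long, lying flat on the table; origin at its underside.

How it is judged:
On the way, in this order (a step that is already met when the one before it is completed fails the run):
1. the plunger is parked: pulled up, turned and its cross pin seated in the rest notch (value of joint plunger between 0.0065 and 0.0095 m and value of joint tee above 0.5 rad), for 0.3 s.
2. the carriage is out at its end stop (value of joint carriage above 0.0775 m), for 0.2 s.
At the end, for the whole second after the job is handed in: The plunger stands by itself in its rest notch (6.5 to 9.5 mm up, turned more than 0.5 rad), and the carriage rests within 2.5 mm of its end stop (all of step 1 and value of joint carriage above 0.0775 m and velocity of joint carriage below 0.01 m/s); the robot touches nothing.
It fails at once if the cross pin was jammed against the collar (more than 40 N) (contact force between sleeve and anything else above 40 N).
It fails at once if the bottle was moved by more than 20 mm or tipped (distance of oil_bottle from where it was at the start of the episode above 0.02 m or angle between oil_bottle's own z axis and vertical above 0.4 rad).
It fails at once if the jar was moved by more than 20 mm or tipped (distance of wax_jar from where it was at the start of the episode above 0.02 m or angle between wax_jar's own z axis and vertical above 0.4 rad).
It fails at once if the wrench was moved by more than 20 mm (distance of wrench from where it was at the start of the episode above 0.02 m).
It also fails if it takes over 72 s, if anything falls off the work surface, if the arm or the gripper's body presses on something with over 40 N, if the wrist force passes 120 N, or if a joint passes its speed limit or range.

## Working session

There is one attempt and no reset: what is moved stays moved. The work goes in short steps, Python scripts to look and compute and a tool call to move; the robot and the scene stay as the last step left them, time stands still between calls to the robot, and variables do not carry over. Pictures are saved under pics/ and viewed, and the job is handed in when it is done.

Besides the shell and the picture viewer there is one more tool, called after "Call:" by a JSON object that holds its "api" and its "payload". send_rows: Moves the arm, as the interface text tells. Its arguments: {"type":"object","properties":{"moves":{"type":"string"}},"required":["moves"]}

```bash
ls; mkdir -p pics; cat > h.py <<'E'
import numpy as np, cv2
from bench import robot, imaging, order
def snap(n,f):
    p=imaging.snapshot(n); cv2.imwrite('pics/'+f,p['image'][:,:,::-1]); return p
def tri(ps,uvs):
    A=[]
    for p,(u,v) in zip(ps,uvs):
        P=np.array(p['mtx'])@np.c_[np.array(p['R']),np.array(p['t'])]
        A+= [u*P[2]-P[0], v*P[2]-P[1]]
    X=np.linalg.svd(np.array(A))[2][-1]; return X[:3]/X[3]
def onz(p,uv,z):
    K=np.array(p['mtx']);R=np.array(p['R']);t=np.array(p['t'])
    d=R.T@np.linalg.solve(K,[uv[0],uv[1],1]); c=-R.T@t
    return c+d*(z-c[2])/d[2]
def proj(p,X):
    q=np.array(p['mtx'])@(np.array(p['R'])@np.array(X)+np.array(p['t'])); return q[:2]/q[2]
E
python3 - <<'E'
from h import *
np.set_printoptions(precision=4,suppress=True)
a=snap('side','s0.png');b=snap('top','t0.png')
print(robot.get_obs())
for p,n in((a,'side'),(b,'top')):
    print(n,'cam',-np.array(p['R']).T@p['t'])
for t,z in [('bed',0),('sleeve_top',.083),('sleeve',.062),('tee_grip',.12),('carriage_knob',.101),('oil_bottle',0),('wax_jar',0),('wrench',0)]:
    for p,n in((a,'side'),(b,'top')):
        r=imaging.landmark_of(p,t)
        for q in r[:2]: print(t,n,q['conf'],np.array(q['centre']),onz(p,q['centre'],z))
E
```

```text
pics
{'time': 0.1, 'joint_positions': array([-1.3841,  0.0879,  1.3721,  0.    ,  1.6836, -0.1031]), 'qvel': array([ 0.0009, -0.0004, -0.0021, -0.0002, -0.0005, -0.0008]), 'joint_torque': array([  0.0014, -34.1252, -30.3303,   0.072 ,   0.0305,  -0.0001]), 'tool_pos': array([ 0.1571, -0.5266,  0.2234]), 'ee_rot': array([-1.5706,  0.002 , -1.2811]), 'wrist_force': array([-0.7608,  0.1711, -0.3945]), 'wrist_torque': array([ 0.0121, -0.0062,  0.0452]), 'width': 0.09429870278530561}
side cam [0.4759 0.4829 0.5418]
top cam [ 0.5171 -0.0081  0.7654]
bed side 0.83 [318.3 248. ] [ 0.5204 -0.0186  0.    ]
bed top 0.7 [297.6 242.4] [ 0.5321 -0.0236  0.    ]
sleeve_top side 0.81 [317.3 190.2] [ 0.5395 -0.0852  0.083 ]
sleeve_top top 0.76 [336.3 238.9] [ 0.5382 -0.0872  0.083 ]
sleeve side 0.69 [319.  198.7] [ 0.535  -0.0867  0.062 ]
sleeve side 0.62 [317.2 247.7] [0.5172 0.0385 0.062 ]
sleeve top 0.79 [334.5 239.9] [ 0.537  -0.0865  0.062 ]
tee_grip side 0.62 [319.1 172.5] [ 0.5397 -0.0903  0.12  ]
tee_grip top 0.83 [337.  236.6] [ 0.5408 -0.0839  0.12  ]
carriage_knob side 0.98 [306. 229.] [0.5381 0.0389 0.101 ]
carriage_knob top 0.7 [260.3 233.9] [0.5425 0.0405 0.101 ]
carriage_knob top 0.3 [246.4 188.8] [0.6174 0.0663 0.101 ]
oil_bottle side 0.83 [252.3 193.4] [ 0.6859 -0.1425  0.    ]
oil_bottle top 0.78 [363.8 162.6] [ 0.6889 -0.1474  0.    ]
wax_jar side 0.9 [244.6 279.2] [0.6322 0.084  0.    ]
wax_jar top 0.87 [249.  187.6] [0.6351 0.0726 0.    ]
wrench side 0.79 [410.1 269.2] [ 0.3519 -0.0072  0.    ]
wrench top 0.81 [286.3 340. ] [ 0.3504 -0.0069  0.    ]
```

View pics/s0.png

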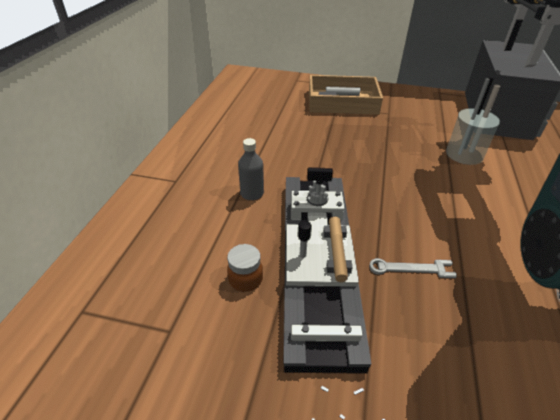

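View pics/t0.png

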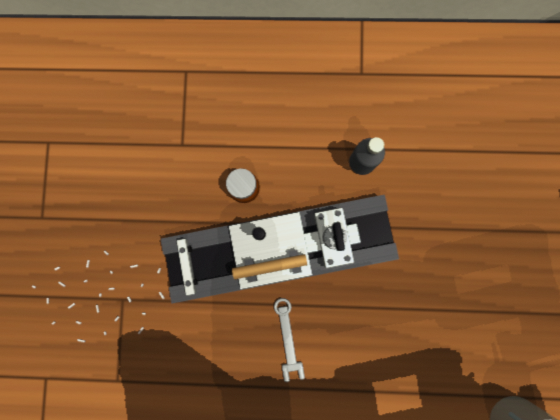

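Side view shows the bed running away from the camera: knob at (305,228), T-handle/collar at (318,190), jar at (244,265), bottle at (251,172), wrench at (410,268). The top view agrees: T-handle at (339,237), knob at (259,233), bed rotated about 10°. I'll refine the pose next.

```bash
python3 - <<'E'
from h import *
from scipy.optimize import least_squares
np.set_printoptions(precision=4,suppress=True)
a=imaging.snapshot('side');b=imaging.snapshot('top')
L={'bed':(0,0,0),'sleeve_top':(0,-.07,.083),'sleeve':(0,-.07,.062),'tee_grip':(0,-.07,.12),'carriage_knob':(.03,.055,.101)}
obs=[]
for t in L:
    for p in(a,b):
        r=imaging.landmark_of(p,t)
        if r: obs.append((p,np.array(L[t]),np.array(r[0]['centre']),t))
def W(x,l): c,s=np.cos(x[2]),np.sin(x[2]); return np.array([x[0]+c*l[0]-s*l[1],x[1]+s*l[0]+c*l[1],l[2]])
# corners in top by threshold: pixel guesses at z=.03
f=lambda x:np.concatenate([proj(p,W(x,l))-u for p,l,u,_ in obs])
s=least_squares(f,[.53,-.02,.18],loss='soft_l1')
x=s.x;print(x)
for (p,l,u,t),r in zip(obs,f(x).reshape(-1,2)): print(t,p['shot'],u,r)
for n in('tee_grip','carriage_knob'):
    us=[u for p,l,u,t in obs if t==n]; print(n,W(x,L[n]),tri([a,b],us))
for p,n,c in((a,'side',proj(a,W(x,L['tee_grip']))),(b,'top',proj(b,W(x,L['tee_grip'])))):
    im=p['image'][:,:,::-1].copy()
    u,v=c.astype(int); cr=im[v-50:v+50,u-65:u+65]
    cr=cv2.resize(cr,None,fx=6,fy=6,interpolation=cv2.INTER_CUBIC)
    def pt(X): q=(proj(p,X)-[u-65,v-50])*6+3; return tuple(int(z) for z in q)
    for zz in(.03,):
        q=[pt(W(x,(i,j,zz))) for i,j in((-.06,-.21),(.06,-.21),(.06,.21),(-.06,.21))]
        cv2.polylines(cr,[np.array(q)],True,(0,255,0),1)
    q=[pt(W(x,(i,j-.07,.062))) for i,j in((-.049,-.025),(.049,-.025),(.049,.025),(-.049,.025))]
    cv2.polylines(cr,[np.array(q)],True,(255,255,0),1)
    q=[pt(W(x,(i,j-.07,.132))) for i,j in((-.023,-.006),(.023,-.006),(.023,.006),(-.023,.006))]
    cv2.polylines(cr,[np.array(q)],True,(0,0,255),1)
    cv2.imwrite(f'pics/c_{n}.png',cr)
E
```

```text
[ 0.5244 -0.0183  0.1892]
bed 3 [317.2 249.5] [-1.0317 -1.7582]
bed 4 [294.4 242.8] [0.3059 3.6041]
sleeve_top 3 [318.7 188.1] [-0.1799  1.6517]
sleeve_top 4 [336.9 236.5] [-0.6598  2.7866]
sleeve 3 [318.5 197.9] [-0.7845  0.4749]
sleeve 4 [334.4 240.8] [ 0.436  -1.1902]
tee_grip 3 [320.6 175.8] [-0.5831 -2.0909]
tee_grip 4 [335.3 234.9] [3.6369 3.7659]
carriage_knob 3 [306.1 228.1] [-3.7169  1.3814]
carriage_knob 4 [260.3 232.4] [-0.4903  0.8686]
tee_grip [ 0.5375 -0.0871  0.12  ] [ 0.5396 -0.0815  0.1197]
carriage_knob [0.5435 0.0413 0.101 ] [0.5414 0.04   0.104 ]
```

View pics/c_side.png

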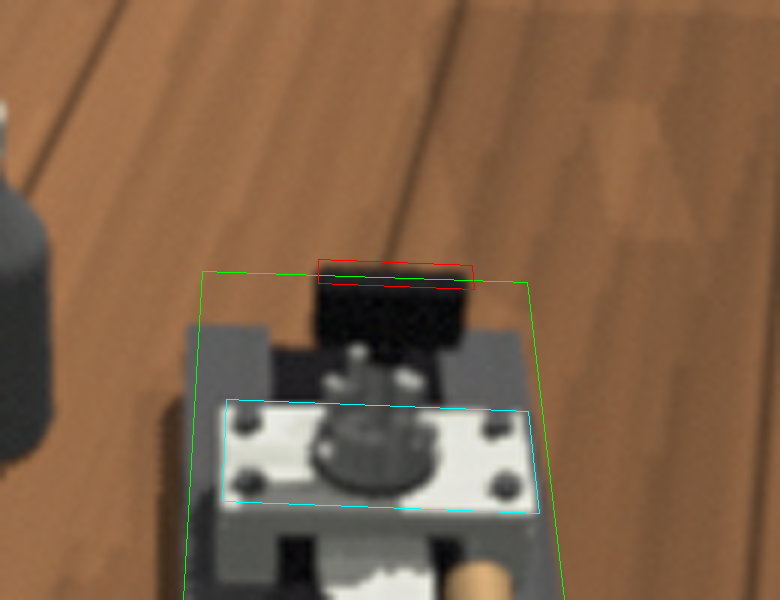

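View pics/c_top.png

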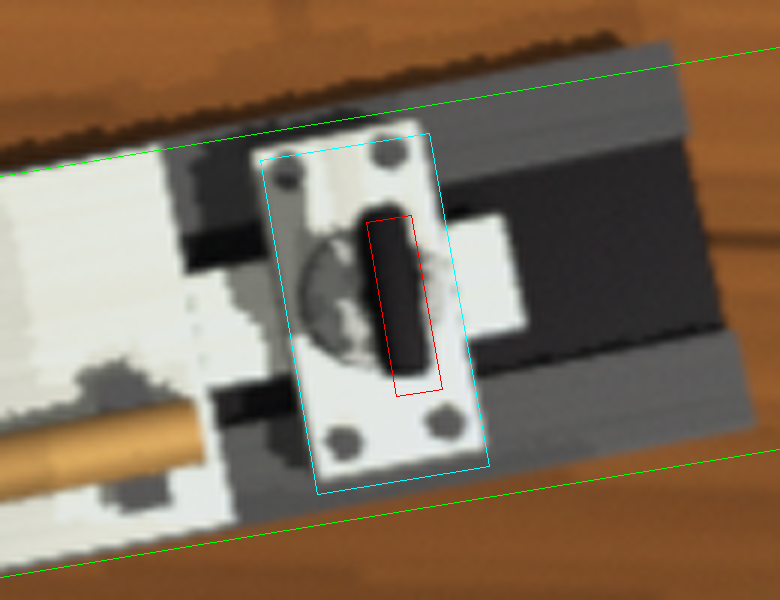

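```bash
python3 - <<'E'
from h import *
p=imaging.snapshot('top')
im=p['image'][:,:,::-1]
cv2.imwrite('pics/bedL.png',cv2.resize(im[200:320,150:283],None,fx=6,fy=5*6/5,interpolation=cv2.INTER_CUBIC)[:600])
print(proj(p,(.5375,-.0871,.12)))
cr=im[205:265,310:365]; cv2.imwrite('pics/bar.png',cv2.resize(cr,None,fx=10,fy=10,interpolation=cv2.INTER_NEAREST))
s=imaging.snapshot('side');print(proj(s,(.5375,-.0871,.12)))
E
```

```text
[338.96002552 238.68880345]
[320.03979854 173.70003429]
```

View pics/bedL.png

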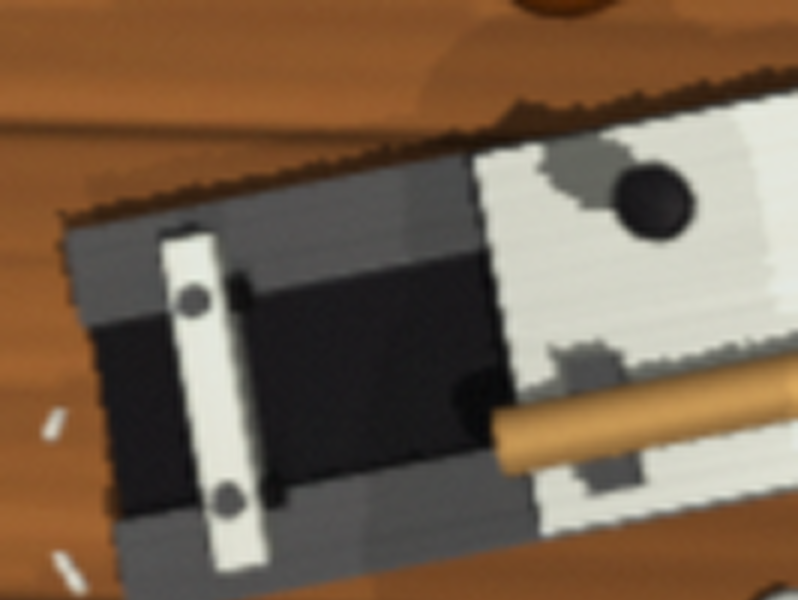

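View pics/bar.png

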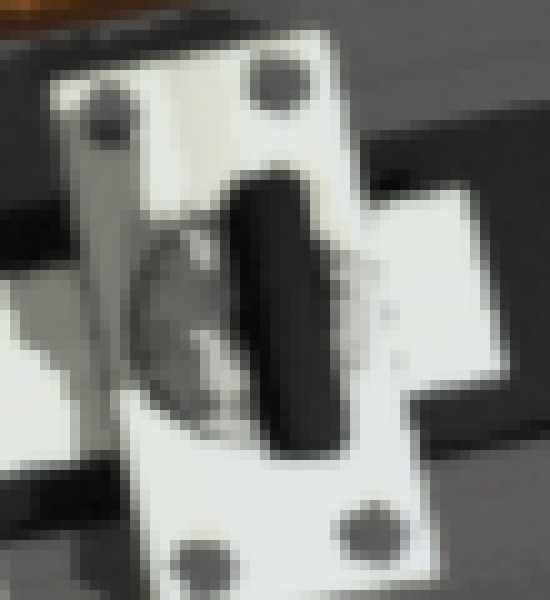

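```bash
cat > fit.py <<'E'
from h import *
from scipy.optimize import least_squares
np.set_printoptions(precision=4,suppress=True)
a=imaging.snapshot('side');b=imaging.snapshot('top')
C=[(b,.049,-.045,.062,314.7,212),(b,.049,-.095,.062,342.5,207.7),(b,-.049,-.095,.062,353.5,262),(b,-.049,-.045,.062,325.5,267.5),
(b,.06,.21,.03,160.3,237.5),(b,.06,-.21,.03,384.5,194.5),(b,-.06,-.21,.03,398.3,258.3),(b,-.06,.21,.03,170.3,299.2),
(a,.049,-.095,.062,291.8,190.5),(a,-.049,-.095,.062,342.5,191.7),(a,-.049,-.045,.062,344,208),(a,.049,-.045,.062,290.8,206.3),(a,.06,-.21,.03,285.8,176.7),(a,-.06,-.21,.03,340.8,177.5),(b,.03,.055,.116,258.7,233.2)]
def W(x,l): c,s=np.cos(x[2]),np.sin(x[2]); return np.array([x[0]+c*l[0]-s*l[1],x[1]+s*l[0]+c*l[1],l[2]])
for sel in ('b','a','ab'):
    D=[c for c in C if (c[0] is b and 'b' in sel) or (c[0] is a and 'a' in sel)]
    f=lambda x:np.concatenate([proj(c[0],W(x,c[1:4]))-(np.array(c[4:])-.0) for c in D])
    x=least_squares(f,[.53,-.02,.2],loss='soft_l1').x
    print(sel,x,'tee',W(x,(0,-.07,.12)),'knob',W(x,(.03,.055,.101)));print(f(x).reshape(-1,2).round(1).tolist())
# bar direction
for z,u,v in((.132,(340.0,222),(344.5,250)),(.12,(333,224),(337,250))):
    d=onz(b,u,z)-onz(b,v,z); print('bar yaw',np.arctan2(d[1],d[0]))
c=x
X=W(x,(0,-.07,.132)); print(proj(b,X),proj(a,X))
E
python3 fit.py
```

```text
b [ 0.5254 -0.0153  0.2111] tee [ 0.5401 -0.0837  0.12  ] knob [0.5432 0.0448 0.101 ]
[[-1.2, 1.2], [-1.0, 0.3], [-0.8, 1.3], [-1.2, 1.1], [15.1, -3.1], [15.4, -2.1], [15.6, -1.1], [15.5, 0.1], [-1.7, -0.2]]
a [ 0.5235 -0.0151  0.2092] tee [ 0.538  -0.0836  0.12  ] knob [0.5414 0.0449 0.101 ]
[[-0.4, 0.0], [-0.6, 0.0], [0.2, 0.9], [0.4, 1.3], [0.6, -7.9], [-0.1, -7.3]]
ab [ 0.5246 -0.0153  0.2073] tee [ 0.539  -0.0838  0.12  ] knob [0.5426 0.0447 0.101 ]
[[-1.1, 1.8], [-0.9, 0.9], [-0.9, 2.0], [-1.3, 1.7], [15.2, -3.1], [15.6, -1.2], [15.6, -0.2], [15.3, 0.1], [-0.9, -0.1], [-1.1, -0.1], [-0.3, 0.8], [-0.2, 1.1], [0.3, -8.0], [-0.4, -7.4], [-1.7, 0.2]]
bar yaw 0.17236632626780393
bar yaw 0.16741006480822002
[337.7896 237.457 ] [319.4092 169.1967]
```

```bash
sed -i "s/c\[1:4\]))-(/(c[1],c[2]+(x[3] if abs(c[2])==.21 else 0),c[3])))-(/; s/\[.53,-.02,.2\]/[.53,-.02,.2,.0]/" fit.py; python3 fit.py
```

```text
b [ 0.5271 -0.0173  0.2134  0.0306] tee [ 0.5419 -0.0857  0.12  ] knob [0.5448 0.0428 0.101 ]
[[-0.1, 0.3], [0.1, -0.8], [0.4, 0.2], [-0.0, 0.1], [0.0, -0.7], [-0.1, -0.1], [0.0, 0.8], [0.3, 2.5], [-0.5, -1.1]]
a [ 0.5234 -0.0168  0.216   0.0293] tee [ 0.5384 -0.0852  0.12  ] knob [0.5409 0.0434 0.101 ]
[[-0.5, -0.4], [-0.8, -0.6], [0.2, 0.2], [0.4, 0.9], [0.0, -0.2], [0.6, 0.1]]
ab [ 0.526  -0.0172  0.2104  0.0304] tee [ 0.5406 -0.0856  0.12  ] knob [0.5439 0.0429 0.101 ]
[[-0.1, 0.9], [0.1, 0.0], [0.3, 1.0], [-0.2, 0.8], [0.1, -0.5], [0.1, 0.7], [0.0, 1.7], [0.2, 2.7], [-1.5, -0.8], [-1.9, -0.8], [-1.0, -0.1], [-0.8, 0.4], [-0.7, -0.3], [-0.1, 0.3], [-0.5, -0.6]]
bar yaw 0.17236632626780393
bar yaw 0.16741006480822002
[338.9871 236.4438] [318.6682 168.4643]
```

Call:
{"api": "send_rows", "payload": {"moves": "-1 -0.008 0 0.012 0; -1 -0.0157 0 0.0247 0; -1 -0.0157 0 0.0247 0; -1 -0.0157 0 0.0247 0; -1 -0.0157 0 0.0247 0; -1 -0.0157 0 0.0247 0; -1 -0.0157 0 0.0247 0; -1 -0.0157 0 0.0247 0; -1 -0.0157 0 0.0247 0; -1 -0.0157 0 0.0247 0"}}

```text
time: 2.63
tool_pos: [0.3399, -0.3148, 0.2247]
ee_rot: [-1.57, -0.0, -1.281]
wrist_force: [0.4, -0.1, -0.4]
width: 0.0942
```

Call:
{"api": "send_rows", "payload": {"moves": "-1 -0.0157 0 0.0247 0; -1 -0.0157 0 0.0247 0; -1 -0.0157 0 0.0247 0; -1 -0.0157 0 0.0247 0; -1 -0.0157 0 0.0247 0; -1 -0.0157 0 0.0247 0; -1 -0.0157 0 0.0247 0; -1 -0.0157 0 0.0247 0; -1 -0.0157 0 0.0247 0; -1 -0.0157 0 0.0247 0"}}

```text
time: 3.47
tool_pos: [0.5313, -0.0937, 0.2247]
ee_rot: [-1.571, 0.0, -1.28]
wrist_force: [0.4, -1.2, 0.4]
width: 0.0938
```

Call:
{"api": "send_rows", "payload": {"moves": "-1 -0.008 0 0.012 0; -1 0 0.002 0 -6.9; -1 0 0.002 0 -6.9; -1 0 0.002 0 -6.9; -1 0 0.002 0 -6.9; -1 0 0.002 0 -6.9; -1 0 0.002 0 -6.9; -1 0 0.002 0 -6.9; -1 0 0.002 0 -6.9; -1 0 0.002 0 -6.9"}}

```text
time: 4.3
tool_pos: [0.5395, -0.0848, 0.2065]
ee_rot: [-1.571, 0.0, -0.191]
wrist_force: [-0.1, -0.0, 0.6]
width: 0.094
```

Call:
{"api": "send_rows", "payload": {"moves": "-1 0 0.002 0 -6.9; -1 0 0.002 0 -6.9; -1 0 0.002 0 -6.9; -1 0 0.002 0 -6.9; -1 0 0.002 0 -6.9; -1 0 0.002 0 -6.9; -1 0 0.002 0 -6.9; -1 0 0.002 0 -6.9; -1 0 0.002 0 -6.9; -1 0 0.002 0 -6.9"}}

```text
time: 5.13
tool_pos: [0.5395, -0.0848, 0.1865]
ee_rot: [-1.571, 0.0, 1.013]
wrist_force: [0.2, -0.3, -0.6]
width: 0.0939
```

Call:
{"api": "send_rows", "payload": {"moves": "-0.6 0 0.002 0 -6.9; -0.6 0 0.002 0 -6.9; -0.6 0 0.002 0 -6.9; -0.6 0 0.002 0 -6.9; -0.6 0 0.002 0 -6.9; -0.6 0 0.002 0 -6.9; -0.6 0 0 0 0; -0.6 0 0 0 0; -0.6 0 0 0 0; -0.6 0 0 0 0"}}

```text
time: 5.97
tool_pos: [0.54, -0.0849, 0.1747]
ee_rot: [-1.571, 0.0, 1.728]
wrist_force: [-0.2, 0.2, -0.5]
width: 0.0754
```

```bash
python3 - <<'E'
from h import *
np.set_printoptions(precision=4,suppress=True)
for n in('side','top'):
    p=imaging.snapshot(n); T=robot.get_obs()['tool_pos']
    im=p['image'][:,:,::-1].copy()
    c=proj(p,(.5405,-.0855,.132)); u,v=c.astype(int)
    cr=cv2.resize(im[v-65:v+50,u-65:u+65],None,fx=5,fy=5,interpolation=cv2.INTER_CUBIC)
    for X,col in((T-[0,0,.019],(0,255,0)),((.5405,-.0855,.132),(0,0,255))):
        q=(proj(p,X)-[u-65,v-65])*5+2.5; cv2.circle(cr,tuple(int(z) for z in q),4,col,1)
    cv2.imwrite(f'pics/ap_{n}.png',cr)
E
```

```text
(no output)
```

View pics/ap_side.png

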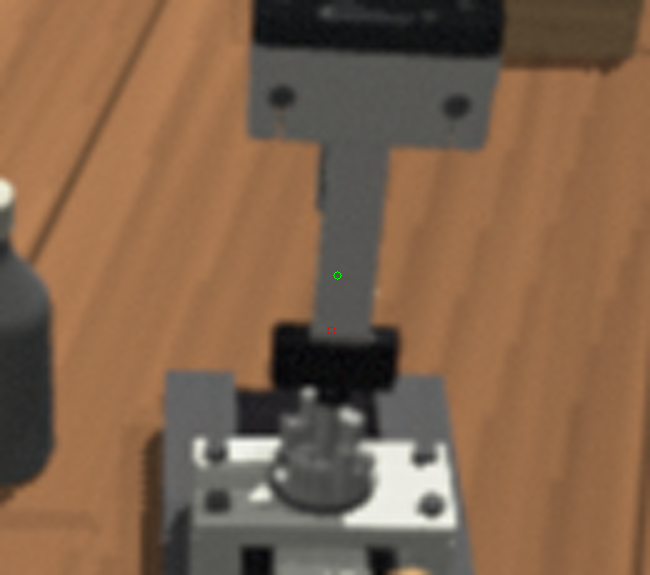

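View pics/ap_top.png

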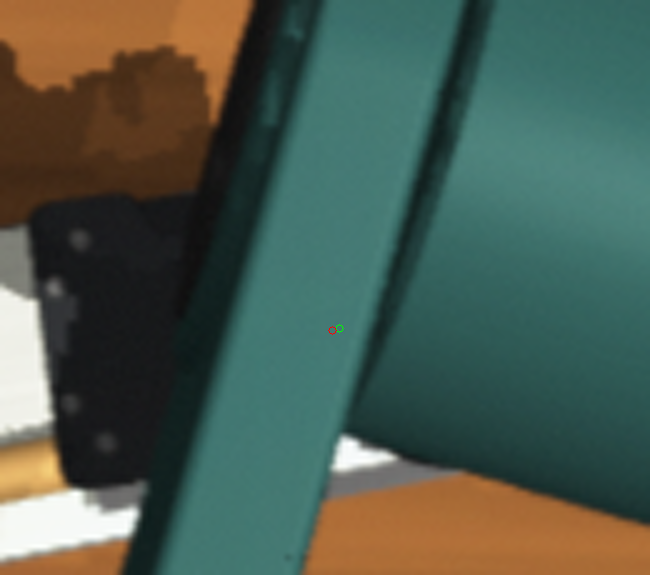

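Side view: the finger hangs centred over the bar (bar at cols 272–398, finger 313–375). Descending and gripping.

Call:
{"api": "send_rows", "payload": {"moves": "-0.6 0 0.006 0 0; -0.6 0 0.006 0 0; -0.6 0 0.006 0 0; -0.6 0 0.006 0 0; -0.6 0 0.006 0 0; -0.6 0 0.006 0 0; -0.6 0 0.006 0 0; -0.6 0 0.006 0 0; -0.6 0 0.005 0 0; -0.6 0 0 0 0"}}

```text
time: 6.9
tool_pos: [0.5393, -0.0847, 0.1199]
ee_rot: [-1.568, -0.001, 1.73]
wrist_force: [0.4, 0.7, -0.5]
width: 0.0753
```

Call:
{"api": "send_rows", "payload": {"moves": "0.2 0 0 0 0; 0.2 0 0 0 0; 0.3 0 0 0 0; 0.4 0 0 0 0; 0.5 0 0 0 0; 0.6 0 0 0 0; 0.6 0 0 0 0; 0.6 0 0 0 0; 0.6 0 0 0 0; 0.6 0 0 0 0"}}

```text
time: 7.73
tool_pos: [0.5401, -0.0849, 0.1215]
ee_rot: [-1.571, 0.0, 1.73]
wrist_force: [-0.2, 0.1, -0.6]
width: 0.019
```

```bash
python3 - <<'E'
from h import *
np.set_printoptions(precision=4,suppress=True)
snap('side','g1.png');print(robot.get_obs())
E
```

```text
{'time': 7.7833, 'joint_positions': array([-0.2596,  0.1229,  1.5378, -0.0001,  1.4809, -1.9893]), 'qvel': array([-0.0016, -0.0004,  0.001 ,  0.0005, -0.0001, -0.0011]), 'joint_torque': array([  0.0005, -34.3508, -29.0804,  -0.0451,   0.062 ,  -0.    ]), 'tool_pos': array([ 0.5401, -0.0849,  0.1214]), 'ee_rot': array([-1.5708,  0.0001,  1.7297]), 'wrist_force': array([0.9982, 0.1987, 0.5116]), 'wrist_torque': array([ 0.0731, -0.1191, -0.0159]), 'width': 0.018842678250921452}
```

View pics/g1.png

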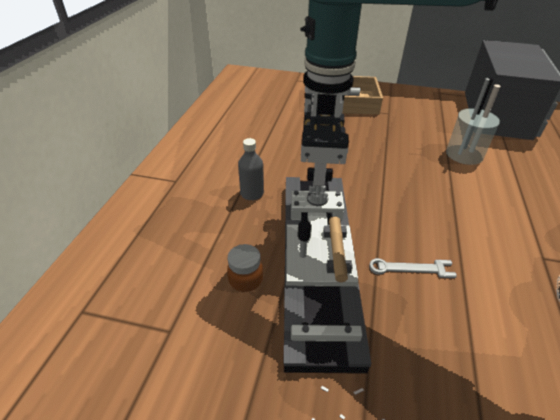

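The fingers straddle the bar at about (320,178), with a 19 mm opening and no contact yet. Closing.

Call:
{"api": "send_rows", "payload": {"moves": "0.66 0 0 0 0; 0.68 0 0 0 0; 0.7 0 0 0 0; 0.72 0 0 0 0; 0.75 0 0 0 0; 0.8 0 0 0 0; 1 0 0 0 0; 1 0 0 0 0; 1 0 0 0 0; 1 0 0 0 0"}}

```text
time: 8.62
tool_pos: [0.5401, -0.0847, 0.1215]
ee_rot: [-1.571, -0.0, 1.73]
wrist_force: [-0.5, 0.9, 0.1]
width: 0.0118
```

```bash
python3 - <<'E'
from h import *
np.set_printoptions(precision=4,suppress=True)
print(robot.get_obs())
E
```

```text
{'time': 8.6167, 'joint_positions': array([-0.2595,  0.1228,  1.5378,  0.0004,  1.4811, -1.9893]), 'qvel': array([ 0.0002,  0.0003, -0.0005, -0.0002, -0.0005, -0.    ]), 'joint_torque': array([ -0.8834, -34.2047, -29.2579,  -0.6036,  -0.1817,   0.0133]), 'tool_pos': array([ 0.5401, -0.0847,  0.1215]), 'ee_rot': array([-1.5708, -0.0004,  1.7298]), 'wrist_force': array([-0.5461,  0.9259,  0.1416]), 'wrist_torque': array([ 0.3962, -0.0199, -0.0018]), 'width': 0.01183085457559012}
```

Call:
{"api": "send_rows", "payload": {"moves": "1 0 -0.002 0 0; 1 0 -0.002 0 0; 1 0 -0.002 0 0; 1 0 -0.002 0 0; 1 0 -0.002 0 0; 1 0 -0.002 0 0; 1 0 -0.002 0 0; 1 0 -0.0003 0 0; 1 0 0 0 0; 1 0 0 0 0"}}

```text
time: 9.45
tool_pos: [0.5398, -0.0847, 0.1356]
ee_rot: [-1.57, -0.001, 1.73]
wrist_force: [2.3, 1.8, -12.1]
width: 0.0122
```

```bash
cat > st.py <<'E'
from h import *
np.set_printoptions(precision=4,suppress=True)
o=robot.get_obs()
for k in('time','tool_pos','ee_rot','wrist_force','wrist_torque','width'): print(k,o[k])
print(o['joint_torque'], o['joint_positions'])
E
python3 st.py
```

```text
time 9.45
tool_pos [ 0.5398 -0.0847  0.1356]
ee_rot [-1.5702 -0.0005  1.7298]
wrist_force [  2.2709   1.8031 -12.0833]
wrist_torque [ 0.4899 -0.857  -0.0247]
width 0.012169226579223173
[ -1.3759 -40.6601 -34.0335  -1.0657   1.0112   0.0136] [-0.2595  0.1141  1.5187  0.0002  1.5096 -1.9893]
```

Call:
{"api": "send_rows", "payload": {"moves": "1 0 0 0 1; 1 0 0 0 2; 1 0 0 0 2; 1 0 0 0 3; 1 0 0 0 3; 1 0 0 0 3; 1 0 0 0 3; 1 0 0 0 2; 1 0 0 0 1; 1 0 0 0 0"}}

```text
time: 10.28
tool_pos: [0.5398, -0.0849, 0.1357]
ee_rot: [-1.57, 0.0, 1.38]
wrist_force: [3.0, 1.0, -12.3]
width: 0.0116
```

```bash
python3 st.py
```

```text
time 10.2833
tool_pos [ 0.5398 -0.0849  0.1357]
ee_rot [-1.5702  0.0001  1.3801]
wrist_force [  2.964    0.9914 -12.3426]
wrist_torque [ 0.4748 -0.7725  0.019 ]
width 0.011595569333026337
[ -1.1892 -40.6832 -34.1699  -0.9481   0.9047   0.1221] [-0.2597  0.1141  1.5186 -0.0001  1.5095 -1.6398]
```

Call:
{"api": "send_rows", "payload": {"moves": "1 0 0 0 1; 1 0 0 0 1; 1 0 0 0 2; 1 0 0 0 2; 1 0 0 0 1; 1 0 0 0 1; 1 0 0 0 0.5; 1 0 0 0 0.5; 1 0 0 0 0; 1 0 0 0 0"}}

```text
time: 11.12
tool_pos: [0.5399, -0.085, 0.1357]
ee_rot: [-1.57, 0.0, 1.224]
wrist_force: [1.7, 1.9, -12.4]
width: 0.0119
```

```bash
python3 st.py
```

```text
time 11.1167
tool_pos [ 0.5399 -0.085   0.1357]
ee_rot [-1.5703  0.0003  1.2236]
wrist_force [  1.7366   1.9424 -12.3631]
wrist_torque [ 0.3663 -0.5403 -0.0209]
width 0.011903081758601462
[ -0.9222 -40.741  -34.6285  -0.7224   0.5697  -0.0083] [-0.2597  0.1141  1.5185 -0.0003  1.5095 -1.4832]
```

Call:
{"api": "send_rows", "payload": {"moves": "1 0 0 0 0.3; 1 0 0 0 0.3; 1 0 0 0 0.3; 1 0 0 0 0.3; 1 0 0 0 0.3; 1 0 0 0 0.3; 1 0 0 0 0.2; 1 0 0 0 0; 1 0 0 0 0; 1 0 0 0 0"}}

```text
time: 11.95
tool_pos: [0.5399, -0.085, 0.1357]
ee_rot: [-1.571, 0.0, 1.189]
wrist_force: [0.2, 1.2, -12.5]
width: 0.0122
```

```bash
python3 st.py
```

```text
time 11.95
tool_pos [ 0.5399 -0.085   0.1357]
ee_rot [-1.5706  0.0003  1.1886]
wrist_force [  0.1931   1.2342 -12.4878]
wrist_torque [ 0.2781 -0.3155 -0.0099]
width 0.012160529425932737
[ -0.6227 -40.801  -35.0823  -0.4623   0.2354   0.0004] [-0.2597  0.1141  1.5184 -0.0002  1.5094 -1.4483]
```

Call:
{"api": "send_rows", "payload": {"moves": "1 0 0 0 0.3; 1 0 0 0 0.3; 1 0 0 0 0.3; 1 0 0 0 0.3; 1 0 0 0 0.3; 1 0 0 0 0.3; 1 0 0 0 0.3; 1 0 0 0 0.3; 1 0 0 0 0; 1 0 0 0 0"}}

```text
time: 12.78
tool_pos: [0.54, -0.085, 0.1357]
ee_rot: [-1.571, 0.0, 1.147]
wrist_force: [0.3, 1.0, -12.8]
width: 0.0123
```

```bash
python3 st.py
```

```text
time 12.7833
tool_pos [ 0.54   -0.085   0.1357]
ee_rot [-1.5706  0.0003  1.1467]
wrist_force [  0.2512   0.9835 -12.7626]
wrist_torque [ 0.1649 -0.067  -0.0256]
width 0.012299940858908336
[ -0.3006 -40.8479 -35.4436  -0.2127  -0.0309   0.0003] [-0.2597  0.1141  1.5184 -0.0003  1.5094 -1.4063]
```

Call:
{"api": "send_rows", "payload": {"moves": "1 0 0 0 0.3; 1 0 0 0 0.3; 1 0 0 0 0.3; 1 0 0 0 0.3; 1 0 0 0 0.3; 1 0 0 0 0.3; 1 0 0 0 0.3; 1 0 0 0 0.3; 1 0 0 0 0; 1 0 0 0 0"}}

```text
time: 13.62
tool_pos: [0.54, -0.085, 0.1357]
ee_rot: [-1.571, 0.0, 1.105]
wrist_force: [0.1, 0.8, -12.6]
width: 0.0121
```

```bash
python3 st.py
```

```text
time 13.6167
tool_pos [ 0.54   -0.085   0.1357]
ee_rot [-1.5706  0.0004  1.1048]
wrist_force [  0.0564   0.7733 -12.6351]
wrist_torque [0.0764 0.1019 0.0195]
width 0.012054954767415948
[  0.026  -40.8872 -35.7383   0.0381  -0.2493   0.0003] [-0.2597  0.1141  1.5184 -0.0003  1.5093 -1.3644]
```

Call:
{"api": "send_rows", "payload": {"moves": "1 0 0 0 0.3; 1 0 0 0 0.3; 1 0 0 0 0.3; 1 0 0 0 0.3; 1 0 0 0 0.3; 1 0 0 0 0.3; 1 0 0 0 0.3; 1 0 0 0 0.3; 1 0 0 0 0; 1 0 0 0 0"}}

```text
time: 14.45
tool_pos: [0.54, -0.085, 0.1357]
ee_rot: [-1.571, 0.0, 1.063]
wrist_force: [-0.7, -0.7, -11.9]
width: 0.0117
```

```bash
python3 st.py
```

```text
time 14.45
tool_pos [ 0.54   -0.085   0.1357]
ee_rot [-1.5707  0.0003  1.0629]
wrist_force [ -0.7452  -0.6678 -11.9062]
wrist_torque [-0.068   0.2459  0.008 ]
width 0.011705720102254229
[  0.3536 -40.9207 -35.9886   0.2873  -0.4343   0.0004] [-0.2597  0.1141  1.5184 -0.0003  1.5093 -1.3225]
```

Call:
{"api": "send_rows", "payload": {"moves": "1 0 0 0 0.3; 1 0 0 0 0.3; 1 0 0 0 0.3; 1 0 0 0 0.3; 1 0 0 0 0.3; 1 0 0 0 0.3; 1 0 0 0 0.3; 1 0 0 0 0.3; 1 0 0 0 0; 1 0 0 0 0"}}

```text
time: 15.28
tool_pos: [0.54, -0.085, 0.1357]
ee_rot: [-1.571, 0.0, 1.021]
wrist_force: [-1.5, -1.3, -11.3]
width: 0.0117
```

```bash
python3 st.py
```

```text
time 15.2833
tool_pos [ 0.54   -0.085   0.1357]
ee_rot [-1.5707  0.0003  1.021 ]
wrist_force [ -1.5323  -1.2535 -11.2605]
wrist_torque [-0.2095  0.3463  0.0421]
width 0.011744030722832782
[  0.6818 -40.9496 -36.2082   0.5348  -0.597    0.0007] [-0.2597  0.1141  1.5184 -0.0003  1.5093 -1.2806]
```

Call:
{"api": "send_rows", "payload": {"moves": "1 0 0 0 0.3; 1 0 0 0 0.3; 1 0 0 0 0.3; 1 0 0 0 0.3; 1 0 0 0 0.3; 1 0 0 0 0.3; 1 0 0 0 0.3; 1 0 0 0 0.3; 1 0 0 0 0; 1 0 0 0 0"}}

```text
time: 16.12
tool_pos: [0.54, -0.085, 0.1357]
ee_rot: [-1.571, 0.0, 0.979]
wrist_force: [-2.1, -1.2, -11.7]
width: 0.0119
```

```bash
python3 st.py
```

```text
time 16.1167
tool_pos [ 0.54   -0.085   0.1357]
ee_rot [-1.5708  0.0003  0.9791]
wrist_force [ -2.1064  -1.223  -11.7169]
wrist_torque [-0.2556  0.4526  0.0301]
width 0.011883180028485554
[  1.0071 -40.976  -36.4083   0.7784  -0.7453   0.0011] [-0.2597  0.1141  1.5183 -0.0003  1.5092 -1.2388]
```

Call:
{"api": "send_rows", "payload": {"moves": "1 0 0 0 0.3; 1 0 0 0 0.3; 1 0 0 0 0.3; 1 0 0 0 0.3; 1 0 0 0 0.3; 1 0 0 0 0.3; 1 0 0 0 0.3; 1 0 0 0 0.3; 1 0 0 0 0; 1 0 0 0 0"}}

```text
time: 16.95
tool_pos: [0.54, -0.085, 0.1357]
ee_rot: [-1.571, 0.0, 0.937]
wrist_force: [-2.6, -1.9, -13.0]
width: 0.0119
```

```bash
python3 st.py
```

```text
time 16.95
tool_pos [ 0.54   -0.085   0.1357]
ee_rot [-1.5708  0.0003  0.9372]
wrist_force [ -2.5816  -1.9348 -12.9812]
wrist_torque [-0.3811  0.537  -0.0202]
width 0.011884228809271338
[  1.3268 -41.0002 -36.5962   1.0166  -0.8851   0.0015] [-0.2597  0.1141  1.5184 -0.0002  1.5092 -1.1969]
```

Call:
{"api": "send_rows", "payload": {"moves": "1 0 0 0 0.3; 1 0 0 0 0.3; 1 0 0 0 0.3; 1 0 0 0 0.3; 1 0 0 0 0.3; 1 0 0 0 0.3; 1 0 0 0 0.3; 1 0 0 0 0.3; 1 0 0 0 0; 1 0 0 0 0"}}

```text
time: 17.78
tool_pos: [0.54, -0.085, 0.1358]
ee_rot: [-1.571, 0.0, 0.895]
wrist_force: [-3.6, -2.3, -12.2]
width: 0.0116
```

```bash
python3 st.py
```

```text
time 17.7833
tool_pos [ 0.54   -0.085   0.1358]
ee_rot [-1.5708  0.0003  0.8953]
wrist_force [ -3.5947  -2.345  -12.2369]
wrist_torque [-0.5164  0.6932  0.024 ]
width 0.011626194342358063
[  1.6357 -41.0244 -36.7779   1.2467  -1.0201   0.0019] [-0.2597  0.1141  1.5183 -0.0003  1.5093 -1.155 ]
```

Call:
{"api": "send_rows", "payload": {"moves": "1 -0.0003 0 0 0.3; 1 0 0 0 0.3; 1 0 0 0 0.3; 1 0 0 0 0.3; 1 0 0 0 0.3; 1 0 0 0 0.3; 1 0 0 0 0.3; 1 0 0 0 0.3; 1 0 0 0 0; 1 0 0 0 0"}}

```text
time: 18.62
tool_pos: [0.5399, -0.0851, 0.1358]
ee_rot: [-1.571, -0.0, 0.854]
wrist_force: [-3.4, -1.2, -12.2]
width: 0.0121
```

```bash
python3 st.py
```

```text
time 18.6167
tool_pos [ 0.5399 -0.0851  0.1358]
ee_rot [-1.5708 -0.0001  0.8535]
wrist_force [ -3.3703  -1.1777 -12.1569]
wrist_torque [-0.3373  0.5852  0.0088]
width 0.012081665372364549
[  1.0328 -40.9986 -36.6039   0.8267  -0.8873   0.0041] [-0.2601  0.1138  1.5186  0.0001  1.5091 -1.1137]
```

Call:
{"api": "send_rows", "payload": {"moves": "1 -0.0003 0 0 0.3; 1 0 0 0 0.3; 1 0 0 0 0.3; 1 0 0 0 0.3; 1 0 0 0 0.3; 1 0 0 0 0.3; 1 0 0 0 0.3; 1 0 0 0 0.3; 1 0 0 0 0; 1 0 0 0 0"}}

```text
time: 19.45
tool_pos: [0.5398, -0.0852, 0.1358]
ee_rot: [-1.571, -0.001, 0.812]
wrist_force: [-1.6, 0.3, -11.9]
width: 0.012
```

```bash
python3 st.py
```

```text
time 19.45
tool_pos [ 0.5398 -0.0852  0.1358]
ee_rot [-1.5709 -0.0005  0.8117]
wrist_force [ -1.5825   0.29   -11.9404]
wrist_torque [0.0276 0.2809 0.0202]
width 0.012047868067419214
[ -0.0595 -40.9379 -36.1721   0.0453  -0.5635   0.0037] [-0.2605  0.1134  1.519   0.0004  1.5089 -1.0723]
```

Call:
{"api": "send_rows", "payload": {"moves": "1 0 0 0 0.3; 1 0 0 0 0.3; 1 0 0 0 0.3; 1 0 0 0 0.3; 1 0 0 0 0.3; 1 0 0 0 0.3; 1 0 0 0 0.3; 1 0 0 0 0.3; 1 0 0 0 0; 1 0 0 0 0"}}

```text
time: 20.28
tool_pos: [0.5398, -0.0853, 0.1358]
ee_rot: [-1.571, -0.0, 0.77]
wrist_force: [-0.9, 1.6, -12.0]
width: 0.0115
```

```bash
python3 st.py
```

```text
time 20.2833
tool_pos [ 0.5398 -0.0853  0.1358]
ee_rot [-1.5709 -0.0003  0.7699]
wrist_force [ -0.8944   1.6121 -12.0221]
wrist_torque [0.2861 0.054  0.0925]
width 0.011536139586266496
[ -0.7267 -40.871  -35.8777  -0.3517  -0.3612   0.103 ] [-0.2605  0.1134  1.5189  0.0002  1.509  -1.0305]
```

Call:
{"api": "send_rows", "payload": {"moves": "1 0 0 0 0.2; 1 0 0 0 0.2; 1 0 0 0 0; 1 0 0 0 0; 1 0 0 0 0; 1 0 0 0 0; 1 0 0 0 0; 1 0 0 0 0; 1 0 0 0 0; 1 0 0 0 0"}}

```text
time: 21.12
tool_pos: [0.5398, -0.0853, 0.1358]
ee_rot: [-1.571, -0.0, 0.763]
wrist_force: [-1.4, 1.3, -12.0]
width: 0.0121
```

```bash
python3 st.py
```

```text
time 21.1167
tool_pos [ 0.5398 -0.0853  0.1358]
ee_rot [-1.5709 -0.0003  0.7628]
wrist_force [ -1.3848   1.285  -11.9908]
wrist_torque [ 0.409  -0.0973  0.1696]
width 0.012055689043222776
[ -1.1714 -40.7645 -35.5972  -0.6324  -0.2042   0.1467] [-0.2606  0.1134  1.519   0.0002  1.509  -1.0235]
```

Contact is felt: the joint 6 torque rose from about 0.004 to 0.15 N m and stays there. Backing off to the notch's middle, then lowering gently.

Call:
{"api": "send_rows", "payload": {"moves": "1 0 0 0 -0.5; 1 0 0 0 -0.5; 1 0 0 0 -0.5; 1 0 0 0 -0.5; 1 0 0 0 -0.5; 1 0 0 0 -0.5; 1 0 0 0 -0.3; 1 0 0 0 0; 1 0 0 0 0; 1 0 0 0 0"}}

```text
time: 21.95
tool_pos: [0.5398, -0.0853, 0.1358]
ee_rot: [-1.571, -0.0, 0.82]
wrist_force: [0.0, 3.0, -11.4]
width: 0.0118
```

```bash
python3 st.py
```

```text
time 21.95
tool_pos [ 0.5398 -0.0853  0.1358]
ee_rot [-1.5709 -0.0002  0.8204]
wrist_force [  0.0437   2.9753 -11.4215]
wrist_torque [ 0.5848 -0.2718 -0.028 ]
width 0.011839107082192869
[ -1.4915 -40.8362 -35.4421  -1.003   -0.0225   0.0021] [-0.2606  0.1134  1.519   0.0001  1.509  -1.081 ]
```

Call:
{"api": "send_rows", "payload": {"moves": "1 0 0.0005 0 0; 1 0 0.0005 0 0; 1 0 0.0005 0 0; 1 0 0.0005 0 0; 1 0 0.0005 0 0; 1 0 0.0005 0 0; 1 0 0 0 0; 1 0 0 0 0; 1 0 0 0 0; 1 0 0 0 0"}}

```text
time: 22.78
tool_pos: [0.5398, -0.0853, 0.1328]
ee_rot: [-1.571, -0.0, 0.82]
wrist_force: [0.1, 3.5, -11.0]
width: 0.0119
```

```bash
python3 st.py
```

```text
time 22.7833
tool_pos [ 0.5398 -0.0853  0.1328]
ee_rot [-1.5709 -0.0002  0.8204]
wrist_force [  0.1208   3.5329 -11.0436]
wrist_torque [ 0.7338 -0.3328 -0.0368]
width 0.011920236496610375
[ -1.8262 -40.3722 -34.9133  -1.2415   0.001   -0.0001] [-0.2606  0.1152  1.5231  0.0001  1.5031 -1.081 ]
```

Call:
{"api": "send_rows", "payload": {"moves": "1 0 0.0005 0 0; 1 0 0.0005 0 0; 1 0 0.0005 0 0; 1 0 0 0 0; 1 0 0 0 0; 1 0 0 0 0; 1 0 0 0 0; 1 0 0 0 0; 1 0 0 0 0; 1 0 0 0 0"}}

```text
time: 23.62
tool_pos: [0.5398, -0.0853, 0.1313]
ee_rot: [-1.571, -0.0, 0.82]
wrist_force: [0.9, 3.5, -10.8]
width: 0.0117
```

```bash
python3 st.py
```

```text
time 23.6167
tool_pos [ 0.5398 -0.0853  0.1313]
ee_rot [-1.571  -0.0002  0.8204]
wrist_force [  0.8529   3.4789 -10.8434]
wrist_torque [ 0.8732 -0.341   0.0078]
width 0.01173423548476222
[ -2.0719 -40.1276 -34.5533  -1.4215   0.0842  -0.0012] [-0.2606  0.116   1.5252  0.      1.5001 -1.081 ]
```

Call:
{"api": "send_rows", "payload": {"moves": "1 0 0.0003 0 0; 1 0 0.0003 0 0; 1 0 0.0003 0 0; 1 0 0.0003 0 0; 1 0 0.0003 0 0; 1 0 0.0003 0 0; 1 0 0 0 0; 1 0 0 0 0; 1 0 0 0 0; 1 0 0 0 0"}}

```text
time: 24.45
tool_pos: [0.5398, -0.0854, 0.1295]
ee_rot: [-1.571, -0.0, 0.82]
wrist_force: [-0.3, 5.1, -10.1]
width: 0.0123
```

```bash
python3 st.py
```

```text
time 24.45
tool_pos [ 0.5398 -0.0854  0.1295]
ee_rot [-1.5709 -0.0001  0.8203]
wrist_force [ -0.2616   5.0729 -10.0996]
wrist_torque [ 0.9469 -0.4297  0.0002]
width 0.012296182855759228
[ -2.2585 -39.7633 -34.1287  -1.5547   0.1237  -0.002 ] [-0.2607  0.1172  1.5277  0.      1.4966 -1.081 ]
```

Call:
{"api": "send_rows", "payload": {"moves": "1 0 0.0002 0 0; 1 0 0.0002 0 0; 1 0 0.0002 0 0; 1 0 0 0 0; 1 0 0 0 0; 1 0 0 0 0; 1 0 0 0 0; 1 0 0 0 0; 1 0 0 0 0; 1 0 0 0 0"}}

```text
time: 25.28
tool_pos: [0.5398, -0.0854, 0.1294]
ee_rot: [-1.571, -0.0, 0.82]
wrist_force: [-1.7, 4.4, -4.8]
width: 0.0118
```

```bash
python3 st.py
```

```text
time 25.2833
tool_pos [ 0.5398 -0.0854  0.1294]
ee_rot [-1.5714 -0.0003  0.8204]
wrist_force [-1.6663  4.3776 -4.7686]
wrist_torque [ 1.0216  0.0236 -0.033 ]
width 0.011840904966031662
[ -2.4452 -36.4521 -32.0098  -1.5942  -0.5961   0.0046] [-0.2606  0.1171  1.528  -0.      1.4959 -1.081 ]
```

Seated: the arm stopped about 8 mm up and the load is transferring to the notch. Unloading the rest and opening.

Call:
{"api": "send_rows", "payload": {"moves": "1 0 0.0002 0 0; 1 0 0.0002 0 0; 1 0 0 0 0; 1 0 0 0 0; 0.72 0 0 0 0; 0.7 0 0 0 0; 0.65 0 0 0 0; 0.6 0 0 0 0; 0.55 0 0 0 0; 0.5 0 0 0 0"}}

```text
time: 26.12
tool_pos: [0.54, -0.086, 0.1289]
ee_rot: [-1.572, 0.0, 0.82]
wrist_force: [0.1, -0.3, -0.3]
width: 0.0227
```

```bash
python3 st.py; python3 - <<'E'
from h import *
p=imaging.snapshot('side');im=p['image'][:,:,::-1]
cv2.imwrite('pics/park.png',cv2.resize(im[120:220,255:385],None,fx=6,fy=6,interpolation=cv2.INTER_CUBIC))
E
```

```text
time 26.1167
tool_pos [ 0.54   -0.086   0.1289]
ee_rot [-1.5723  0.0003  0.82  ]
wrist_force [ 0.0698 -0.2911 -0.3053]
wrist_torque [ 0.0609 -0.072  -0.0065]
width 0.022664197924831334
[ -0.0194 -34.2893 -29.2538   0.006    0.0624  -0.0002] [-0.2611  0.1176  1.5285 -0.0009  1.4944 -1.081 ]
```

View pics/park.png

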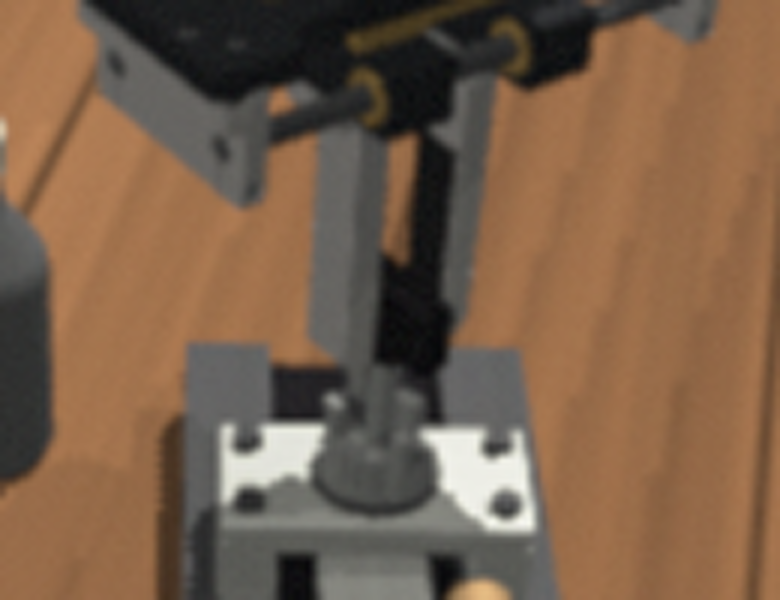

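The parked bar at (415,330) has turned diagonally, and the fingers are clear of it (22.7 mm opening, zero force). Raising, then turning for the knob.

Call:
{"api": "send_rows", "payload": {"moves": "0.5 0 -0.004 0 0; 0.5 0 -0.01 0 0; 0.5 0 -0.015 0 0; 0.5 0 -0.015 0 0; 0.5 0 -0.015 0 0; 0.3 0 0 0 -6.9; 0.3 0 0 0 -6.9; 0.3 0 0 0 -6.9; 0.3 0 0 0 -6.9; 0.3 0 0 0 -6.9"}}

```text
time: 27.0
tool_pos: [0.54, -0.0855, 0.1887]
ee_rot: [-1.572, 0.0, 1.429]
wrist_force: [-0.1, 0.0, -1.3]
width: 0.033
```

Call:
{"api": "send_rows", "payload": {"moves": "0.2 0 0 0 -6.9; 0.2 0 0 0 -6.9; 0.2 0 0 0 -6.9; 0.2 0.015 0 0 0; 0.2 0.023 0 0 0; 0.2 0.023 0 0 0; 0.2 0.023 0 0 0; 0.2 0.023 0 0 0; 0.2 0.015 0 0 0; 0.2 0 0 0 0"}}

```text
time: 27.83
tool_pos: [0.5131, 0.0372, 0.1884]
ee_rot: [-1.572, -0.001, 1.785]
wrist_force: [-0.6, -0.0, 0.2]
width: 0.0374
```

```bash
python3 st.py; python3 - <<'E'
from h import *
for n in('side','top'):
  p=snap(n,f'k_{n}.png')
  for t in('tee_grip','carriage_knob'): print(n,t,imaging.landmark_of(p,t)[:2])
  print(proj(p,(.5405,-.0855,.12)),proj(p,(.5405,-.0855,.128)),proj(p,(.5439,.0429,.101)))
E
```

```text
time 27.8333
tool_pos [0.5131 0.0372 0.1884]
ee_rot [-1.572  -0.0012  1.785 ]
wrist_force [-0.6031 -0.0321  0.1966]
wrist_torque [ 0.0629 -0.1486  0.0094]
width 0.037399410738908984
[  0.6294 -30.6043 -29.7576   0.1206   0.0917   0.2185] [-0.0388  0.0172  1.5153  0.0015  1.6083 -1.8237]
side tee_grip []
side carriage_knob [{'centre': [305.3, 230.1], 'conf': 0.82}]
[318.24636052 173.97002002] [318.57070023 170.34823996] [301.94084799 230.10234853]
top tee_grip [{'centre': [334.4, 235.8], 'conf': 0.59}, {'centre': [336.9, 234.8], 'conf': 0.46}]
top carriage_knob []
[337.98209687 236.7838301 ] [338.59407067 236.61657462] [258.88460126 232.9952687 ]
```

View pics/k_side.png

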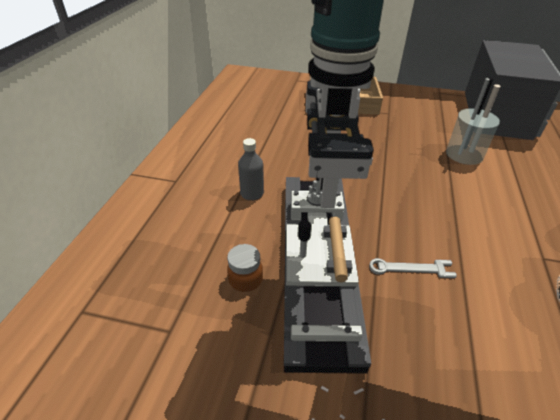

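View pics/k_top.png

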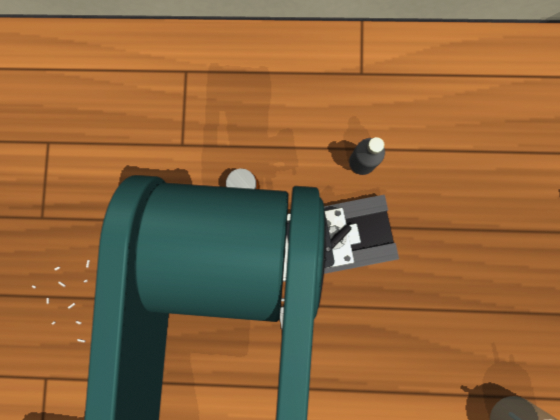

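Top view shows the parked handle at (340,237) lying diagonally. Shifting sideways over the knob, then going down around it.

Call:
{"api": "send_rows", "payload": {"moves": "0 0 0 -0.01 0; 0 0 0 -0.01 0; 0 0 0 -0.0095 0; 0 0 0.01 0 0; 0 0 0.01 0 0; 0 0 0.01 0 0; 0 0 0 0 0; 0 0 0 0 0; 0 0 0 0 0; 0 0 0 0 0"}}

```text
time: 28.97
tool_pos: [0.5429, 0.0401, 0.158]
ee_rot: [-1.572, 0.0, 1.784]
wrist_force: [-0.3, 0.1, 0.1]
width: 0.0468
```

```bash
python3 st.py; python3 - <<'E'
from h import *
p=imaging.snapshot('side');im=p['image'][:,:,::-1]
cv2.imwrite('pics/kn.png',cv2.resize(im[150:270,240:370],None,fx=5,fy=5,interpolation=cv2.INTER_CUBIC))
E
```

```text
time 28.9667
tool_pos [0.5429 0.0401 0.158 ]
ee_rot [-1.5718  0.0004  1.7838]
wrist_force [-0.313   0.0734  0.1043]
wrist_torque [ 0.0372 -0.1597 -0.0323]
width 0.046785073078090975
[ -0.0058 -33.3661 -29.2975  -0.0341   0.0722   0.0001] [-0.0304  0.0963  1.4928 -0.0001  1.5514 -1.8142]
```

View pics/kn.png

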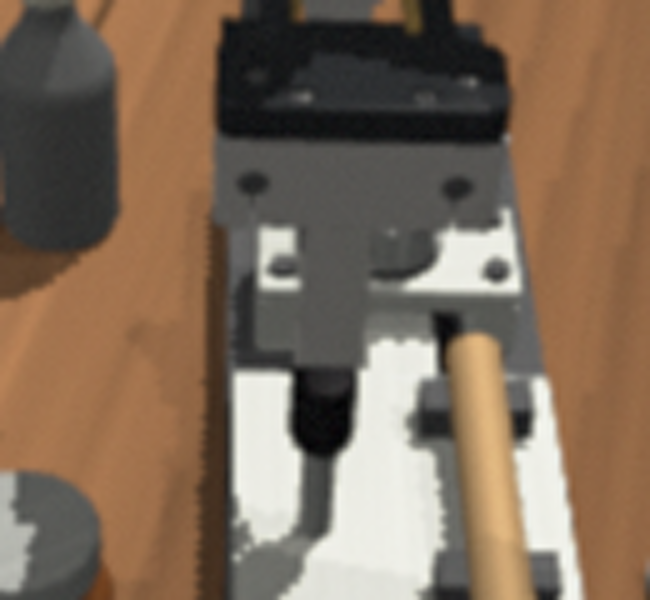

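The finger (col 332) hangs over the knob (col 324, row 400). Descending.

Call:
{"api": "send_rows", "payload": {"moves": "0 0.003 0.003 0 0; 0 0 0.006 0 0; 0 0 0.008 0 0; 0 0 0.008 0 0; 0 0 0.008 0 0; 0 0 0.008 0 0; 0 0 0.008 0 0; 0 0 0.005 0 0; 0 0 0 0 0; 0 0 0 0 0"}}

```text
time: 29.85
tool_pos: [0.5419, 0.043, 0.103]
ee_rot: [-1.57, -0.0, 1.784]
wrist_force: [0.5, 0.8, 0.6]
width: 0.0468
```

Call:
{"api": "send_rows", "payload": {"moves": "0.2 0 0 0 0; 0.3 0 0 0 0; 0.4 0 0 0 0; 0.42 0 0 0 0; 0.44 0 0 0 0; 0.46 0 0 0 0; 0.46 0 0 0 0; 0.46 0 0 0 0; 0.46 0 0 0 0; 0.46 0 0 0 0"}}

```text
time: 30.68
tool_pos: [0.5421, 0.043, 0.1035]
ee_rot: [-1.571, 0.0, 1.784]
wrist_force: [-0.4, -0.6, -0.3]
width: 0.0252
```

```bash
python3 st.py; python3 - <<'E'
from h import *
p=imaging.snapshot('side');im=p['image'][:,:,::-1]
cv2.imwrite('pics/kn2.png',cv2.resize(im[150:270,240:370],None,fx=5,fy=5,interpolation=cv2.INTER_CUBIC))
E
```

```text
time 30.6833
tool_pos [0.5421 0.043  0.1035]
ee_rot [-1.5708  0.0001  1.7838]
wrist_force [-0.4406 -0.5511 -0.286 ]
wrist_torque [ 0.0805 -0.1609  0.0137]
width 0.02524148017397554
[  0.0001 -34.2664 -28.7391  -0.0333   0.0692   0.    ] [-0.025   0.1288  1.5681 -0.0001  1.4446 -1.8088]
```

View pics/kn2.png

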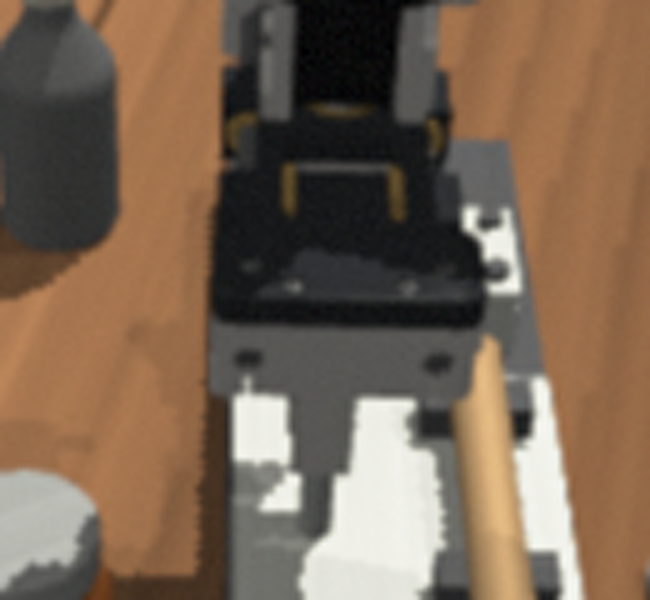

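The fingers straddle the knob, with 1.6 mm of clearance per side. Pushing along the ways.

Call:
{"api": "send_rows", "payload": {"moves": "0.46 0.001 0 0 0; 0.46 0.002 0 0 0; 0.46 0.003 0 0 0; 0.46 0.004 0 0 0; 0.46 0.005 0 0 0; 0.46 0.005 0 0 0; 0.46 0.005 0 0 0; 0.46 0.005 0 0 0; 0.46 0.005 0 0 0; 0.46 0.003 0 0 0"}}

```text
time: 31.57
tool_pos: [0.5336, 0.0807, 0.1034]
ee_rot: [-1.57, 0.0, 1.784]
wrist_force: [-0.1, -4.6, 0.2]
width: 0.0258
```

```bash
python3 st.py
```

```text
time 31.5667
tool_pos [0.5336 0.0807 0.1034]
ee_rot [-1.5701  0.0002  1.7842]
wrist_force [-0.0907 -4.6208  0.1667]
wrist_torque [-0.7801 -0.1424 -0.0609]
width 0.025830420207925302
[  2.1766 -33.8804 -28.9414   1.4814  -0.0681  -0.0411] [ 0.0452  0.1205  1.5775 -0.0003  1.4443 -1.739 ]
```

Call:
{"api": "send_rows", "payload": {"moves": "0.46 0.004 0 0 0; 0.46 0.005 0 0 0; 0.46 0.005 0 0 0; 0.46 0.005 0 0 0; 0.46 0.005 0 0 0; 0.46 0.005 0 0 0; 0.46 0.004 0 0 0; 0.46 0.003 0 0 0; 0.46 0.002 0 0 0; 0.46 0 0 0 0"}}

```text
time: 32.4
tool_pos: [0.5255, 0.118, 0.1034]
ee_rot: [-1.57, -0.001, 1.784]
wrist_force: [-1.0, -2.3, -0.1]
width: 0.0254
```

```bash
python3 st.py
```

```text
time 32.4
tool_pos [0.5255 0.118  0.1034]
ee_rot [-1.57   -0.0009  1.7844]
wrist_force [-1.0132 -2.3332 -0.0522]
wrist_torque [-0.4617  0.0729 -0.0108]
width 0.025365567459964284
[  1.4607 -33.6929 -29.3178   0.8572  -0.4058   0.0103] [ 0.1151  0.1183  1.5801  0.0008  1.4441 -1.6694]
```

Call:
{"api": "send_rows", "payload": {"moves": "0.46 0.001 0 0 0; 0.46 0.001 0 0 0; 0.46 0.001 0 0 0; 0.46 0.001 0 0 0; 0.46 0 0 0 0; 0.46 0 0 0 0; 0.46 0 0 0 0; 0.46 0 0 0 0; 0.46 0 0 0 0; 0.46 0 0 0 0"}}

```text
time: 33.23
tool_pos: [0.5251, 0.1213, 0.1034]
ee_rot: [-1.571, -0.0, 1.784]
wrist_force: [-1.7, -4.7, -0.5]
width: 0.0256
```

```bash
python3 st.py
```

```text
time 33.2333
tool_pos [0.5251 0.1213 0.1034]
ee_rot [-1.5706 -0.0001  1.7838]
wrist_force [-1.6757 -4.6698 -0.5488]
wrist_torque [-0.5701  0.2265 -0.0688]
width 0.025594836864181996
[  1.7556 -33.8266 -29.7903   1.1266  -0.701   -0.0291] [ 0.1217  0.1185  1.5798  0.0001  1.4435 -1.6621]
```

Call:
{"api": "send_rows", "payload": {"moves": "0.46 0.0005 0 0 0; 0.46 0.0005 0 0 0; 0.46 0.0005 0 0 0; 0.46 0.0005 0 0 0; 0.46 0 0 0 0; 0.46 0 0 0 0; 0.46 0 0 0 0; 0.46 0 0 0 0; 0.46 0 0 0 0; 0.46 0 0 0 0"}}

```text
time: 34.07
tool_pos: [0.5247, 0.1232, 0.1033]
ee_rot: [-1.571, -0.0, 1.784]
wrist_force: [-2.1, -3.8, -1.4]
width: 0.0255
```

```bash
python3 st.py
```

```text
time 34.0667
tool_pos [0.5247 0.1232 0.1033]
ee_rot [-1.5705 -0.0001  1.7838]
wrist_force [-2.0653 -3.8365 -1.4462]
wrist_torque [-0.645   0.2015  0.0189]
width 0.025454123051424065
[  1.9323 -34.3098 -30.2761   1.226   -0.7392  -0.0289] [ 0.1254  0.1186  1.5798  0.0001  1.4435 -1.6584]
```

Still only the sliding friction, so no stop yet. Continuing.

Call:
{"api": "send_rows", "payload": {"moves": "0.46 0.0005 0 0 0; 0.46 0.0005 0 0 0; 0.46 0.0005 0 0 0; 0.46 0.0005 0 0 0; 0.46 0 0 0 0; 0.46 0 0 0 0; 0.46 0 0 0 0; 0.46 0 0 0 0; 0.46 0 0 0 0; 0.46 0 0 0 0"}}

```text
time: 34.9
tool_pos: [0.5245, 0.124, 0.1033]
ee_rot: [-1.57, 0.002, 1.783]
wrist_force: [-1.2, -7.1, -0.9]
width: 0.0258
```

```bash
python3 st.py
```

```text
time 34.9
tool_pos [0.5245 0.124  0.1033]
ee_rot [-1.5704  0.0023  1.7833]
wrist_force [-1.1623 -7.0903 -0.8789]
wrist_torque [-1.1241  0.0723 -0.0329]
width 0.025755179713279296
[  3.4759 -34.5064 -30.3791   2.143   -0.6862  -0.0259] [ 0.1284  0.1187  1.5797 -0.0023  1.4434 -1.6546]
```

Call:
{"api": "send_rows", "payload": {"moves": "0.46 0.0005 0 0 0; 0.46 0.0005 0 0 0; 0.46 0.0005 0 0 0; 0.46 0 0 0 0; 0.46 0 0 0 0; 0.46 0 0 0 0; 0.46 0 0 0 0; 0.46 0 0 0 0; 0.46 0 0 0 0; 0.46 0 0 0 0"}}

```text
time: 35.73
tool_pos: [0.5245, 0.1241, 0.1033]
ee_rot: [-1.57, 0.005, 1.783]
wrist_force: [-0.5, -9.8, -1.7]
width: 0.0251
```

```bash
python3 st.py
```

```text
time 35.7333
tool_pos [0.5245 0.1241 0.1033]
ee_rot [-1.5704  0.0051  1.7828]
wrist_force [-0.494  -9.8101 -1.7332]
wrist_torque [-1.7523 -0.011  -0.0184]
width 0.02509564034899868
[  5.2423 -34.6435 -30.3866   3.1822  -0.6055  -0.021 ] [ 0.1303  0.1189  1.5796 -0.0051  1.4431 -1.6519]
```

At the stop: the tool no longer advances and the force is rising. Easing off, opening and lifting away.

Call:
{"api": "send_rows", "payload": {"moves": "0.46 -0.001 0 0 0; 0.46 -0.001 0 0 0; 0.46 -0.001 0 0 0; 0.4 -0.001 0 0 0; 0.3 0 0 0 0; 0.2 0 0 0 0; 0.1 0 0 0 0; 0 0 0 0 0; 0 0 0 0 0; 0 0 0 0 0"}}

```text
time: 36.57
tool_pos: [0.5249, 0.1229, 0.1035]
ee_rot: [-1.571, -0.0, 1.784]
wrist_force: [0.4, -0.2, -0.3]
width: 0.0469
```

```bash
python3 st.py
```

```text
time 36.5667
tool_pos [0.5249 0.1229 0.1035]
ee_rot [-1.571  -0.0002  1.784 ]
wrist_force [ 0.3999 -0.1823 -0.253 ]
wrist_torque [ 0.0825 -0.1092  0.0068]
width 0.04694823447185956
[  0.0227 -33.8214 -28.7474  -0.0173   0.0694   0.0001] [ 0.1247  0.1185  1.5796  0.0002  1.4433 -1.6593]
```

Call:
{"api": "send_rows", "payload": {"moves": "0 0 -0.005 0 0; 0 0 -0.01 0 0; 0 0 -0.015 0 0; 0 0 -0.02 0 0; 0 0 -0.02 0 0; 0 0 -0.02 0 0; 0 0 -0.02 0 0; 0 0 -0.01 0 0; 0 0 0 0 0; 0 0 0 0 0"}}

```text
time: 37.4
tool_pos: [0.5251, 0.1227, 0.224]
ee_rot: [-1.572, 0.0, 1.784]
wrist_force: [-0.9, -0.6, -0.2]
width: 0.0469
```

Call:
{"api": "send_rows", "payload": {"moves": "0 0 0 0.02 0; 0 0 0 0.03 0; 0 0 0 0.03 0; 0 0 0 0.03 0; 0 0 0 0.03 0; 0 0 0 0.03 0; 0 0 0 0.03 0; 0 0 0 0.02 0; 0 0 0 0 0; 0 0 0 0 0"}}

```text
time: 38.23
tool_pos: [0.3093, 0.0761, 0.2225]
ee_rot: [-1.571, -0.0, 1.784]
wrist_force: [-0.2, 0.3, -0.0]
width: 0.0472
```

```bash
python3 - <<'E'
from h import *
np.set_printoptions(precision=4,suppress=True)
from fit import W
x=[.526,-.0172,.2104]
P={}
for n in('side','top'):
  p=P[n]=snap(n,f'e_{n}.png')
  for t in('tee_grip','carriage_knob','oil_bottle','wax_jar','wrench'): print(n,t,[(q['conf'],q['centre']) for q in imaging.landmark_of(p,t)[:2]])
  print('exp knob',proj(p,W(x,(.03,.135,.101))),'tee up/down',proj(p,(.5400,-.0855,.128)),proj(p,(.5400,-.0855,.12)))
E
```

```text
b [ 0.5271 -0.0173  0.2134  0.0306] tee [ 0.5419 -0.0857  0.12  ] knob [0.5448 0.0428 0.101 ]
[[-0.1, 0.3], [0.1, -0.8], [0.4, 0.2], [-0.0, 0.1], [0.0, -0.7], [-0.1, -0.1], [0.0, 0.8], [0.3, 2.5], [-0.5, -1.1]]
a [ 0.5234 -0.0168  0.216   0.0293] tee [ 0.5384 -0.0852  0.12  ] knob [0.5409 0.0434 0.101 ]
[[-0.5, -0.4], [-0.8, -0.6], [0.2, 0.2], [0.4, 0.9], [0.0, -0.2], [0.6, 0.1]]
ab [ 0.526  -0.0172  0.2104  0.0304] tee [ 0.5406 -0.0856  0.12  ] knob [0.5439 0.0429 0.101 ]
[[-0.1, 0.9], [0.1, 0.0], [0.3, 1.0], [-0.2, 0.8], [0.1, -0.5], [0.1, 0.7], [0.0, 1.7], [0.2, 2.7], [-1.5, -0.8], [-1.9, -0.8], [-1.0, -0.1], [-0.8, 0.4], [-0.7, -0.3], [-0.1, 0.3], [-0.5, -0.6]]
bar yaw 0.17236632626780393
bar yaw 0.16741006480822002
[338.9871 236.4438] [318.6682 168.4643]
side tee_grip [(0.94, [321.3, 169.1])]
side carriage_knob [(0.89, [305.0, 271.4])]
side oil_bottle [(0.96, [250.6, 192.9])]
side wax_jar [(0.72, [246.9, 280.4])]
side wrench [(0.7, [410.8, 269.5])]
exp knob [302.7229 269.0999] tee up/down [318.8475 170.3895] [318.521  174.0114]
top tee_grip [(0.74, [336.8, 232.9])]
top carriage_knob [(0.73, [210.1, 240.9])]
top oil_bottle [(0.83, [364.9, 162.2])]
top wax_jar [(0.56, [247.5, 190.1]), (0.35, [366.4, 161.1])]
top wrench [(0.81, [287.8, 339.1])]
exp knob [211.5997 241.8115] tee up/down [338.5896 236.9333] [337.9776 237.0966]
```

View pics/e_side.png

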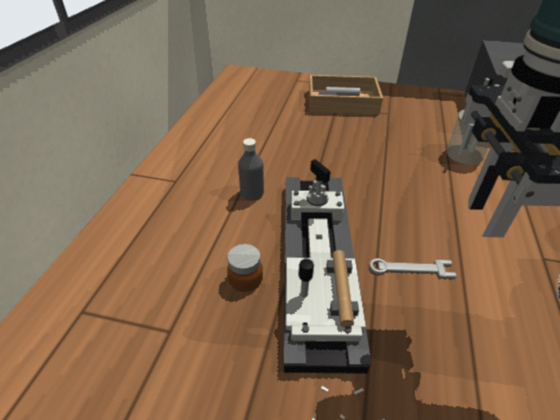

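View pics/e_top.png

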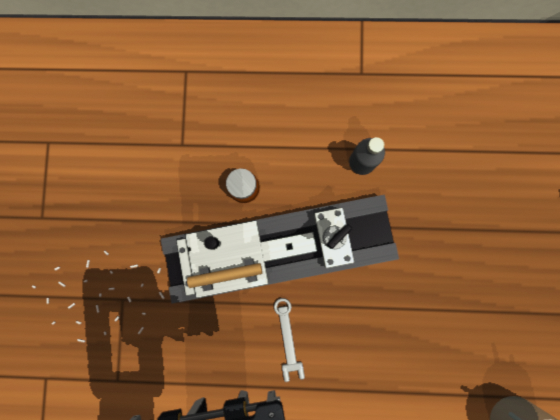

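Both views show the carriage against the end stop: knob at (211,242) in the top view and (306,271) in the side view. The handle stands up and turned at (320,169), in line with about 8 mm of lift. The bottle, jar and wrench are unmoved and the arm is clear, so I'm handing in.

```bash
python3 -c "
from bench import order
print(order.close_job())"
```

```text
the job is handed in; nothing more can be done
None
```

The plunger is parked in its rest notch, the carriage is out at its end stop, and the job was handed in about 38 s into the 72 s allowed. No verdict was reported.

**Plunger:** I gripped the T-handle, pulled it up about 14 mm and twisted it clockwise until joint 6 torque rose to about 0.15 N m, where the pin met the stop at roughly 1.0 rad. I backed off 3.3° and lowered it. It seated at about 8 mm, where the spring load left the wrist, and it stayed there when I opened the fingers.

**Carriage:** I pushed the knob with the fingers loosely around it, against about 4 to 5 N of friction, until the tool stopped advancing and the force rose to about 10 N. I then eased off, opened the fingers and withdrew the arm.

**Last checks:**
- **Knob:** the knob detections are within 1 to 3 pixels of where the end stop should put it in both views.
- **Handle height:** in the side view the handle is within 3 pixels of its predicted raised position and still turned. The top-view detection was about 4 pixels off, but that view cannot distinguish up from down.
- **Bystanders:** the bottle and wrench detections moved less than 2 pixels and the jar's moved up to 3. In the pictures all three look unmoved.
- **Arm:** the arm is clear of everything and the wrist force is about zero.

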